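# Feed the carved lino block into the proofing press

## Robot

A 7-joint arm with a two-finger parallel gripper is mounted at the origin on the work surface. World frame = base frame: x ahead of the robot, y to its left, z up, the work surface at z = 0. Lengths are in mm, angles in rad, forces in N, time in s.
With the tool pointing down it reaches from about 400 to 875 mm from the base axis. Payload 4.4 kg.
Tool frame: the origin (TCP) lies at the very end of the fingers, on their centre line; the grasp point (between the pads) lies 19 mm behind it; z points along the fingers, y is the line along which they close (so a half turn about z gives the same grasp; the last joint's range is limited). The gripper opens to 85 mm and grips with 20 to 120 N. Pads are 22 mm wide; open, the fingers measure 114 mm over their backs; the gripper's body (76 mm by 85 mm) begins 54 mm behind the grasp point. The pads swing forward as they close: fully open they stand 13 mm farther back than shut.
Start: joints at [-1.355, 0.628, 0.038, 1.517, -0.027, 0.996, -0.02], TCP at [180.731, 624.383, 231.313] pointing down, gripper open.
Joint ranges: [-3.06, 3.06], [-0.37, 2.12], [-1.25, 1.32], [0.18, 2.47], [-1.1, 4.24], [0.23, 1.98], [-2.94, 2.94]. Speed limits (rad/s): [2.57, 2.57, 3.14, 3.14, 3.14, 3.14, 3.14].

## Interface

Orientations are given as [roll, pitch, yaw] about the fixed x, y, z axes, in that order (R = Rz(yaw) Ry(pitch) Rx(roll)).
In Python, from cell import status, get_image, ctrl, models gives the robot as it stands.
- The arm moves only by the shell command python3 -m handwheel 'ROWS' [OPENING]. ROWS is JSON, a list of rows, each an object with "delta_pos": the shift along the world's x, y, z in cm, a list of three; "yaw": the turn about the world's z in rad. A call has 1 to 10 rows; each row shifts and turns the commanded pose from where the row before left it; what a row does not reach is not made up. A row lasts 1/12 s, in which the tool goes at most 41.7 mm and 7.16 degrees, less where a joint would pass 70% of its speed; a pose out of reach is approached as far as the arm can. A call is refused whole if a number of a shift passes 4.17 or a number of a turn 0.125, either way. A call with a gripper value outside its range is refused whole. OPENING is the opening, from -1 (shut) to 1 (fully open), set as the call begins (- or left out, the last holds). The fingers move at their own pace and stop on an object; the grip force is fixed at half the most. Time passes only in rows, so rows that do not move let the fingers close. It gives the time, the measured TCP pose, the force, the opening and the grip force at its end, in the units of the state.
- status.read_state(): the state, without advancing time (a new reading comes with each control period).
- get_image(name): name is "scene" or "top" or "wrist"; returns a dict with "color" (384x512x3 uint8, red, green, blue), "z_map" (384x512 float32, mm along the optical axis (not along the pixel's ray), 0 where there is no reading), "fx", "fy", "cx", "cy" (pixels), "k1" (the pictures are not rectified: a ray, as slopes to the right and down, at radius r is drawn at 1 + k1 r^2 times it, then the intrinsics apply), "position" and "rotation" of the camera in the world; the wrist camera has in their place "hand_eye" (4x4, takes a point from camera to tool coordinates, whose origin is the TCP and whose axes are the flange's). Camera axes: x right, y up, looking along -z (the intrinsics and any distortion apply to the point x, -y, -z); pixel columns grow to the right and rows downward; lengths in mm; the calibration is good to about 2 mm. A picture is of the moment at which its call begins: read the wrist's pose just before it.
- ctrl.finish_job(): hands the job in; it is judged then, once.
Trained networks look in a picture, given as the dict that the camera call returned (one of the last four; its "shot" number tells which), for a name from the list of things; names that differ only in an ending like _2 or _b are one class to them, and where a whole thing is asked for, a point or a joint stands for the part that bears it (a point fixed in the world has none). Each returns a list of dicts, best first, with "score" (0 to 1); they miss things now and then, are a little off and sometimes report something else, mostly with a low value. They report only what shows in the picture. A call takes as long as a camera call. They do not tell look-alikes from the thing itself.
- models.boxes_of(picture, name): "rect" ([left, top, right, bottom] in pixels, round what is visible of it).
The state is a dict: "clock": time; "qpos": joint angles; "qd": joint speeds; "tau": joint torques, N m; "eef_pos": TCP position; "tool_rot": TCP orientation; "force": force on the tool from outside, world axes, zero at the start; "torque": the same for the moment, N m; "width": finger opening in mm; "gripper_force": force on a finger pad.
Only numpy, scipy, OpenCV 4.12 (cv2) and the standard library are available. Lean on these libraries where they do the work, as an engineer would, in place of code of your own. Each camera call takes 0.05 s, during which the arm holds its last target. There are 200 camera calls.

## Task

Lay the carved pink lino block, carved face up, lengthwise on the open bed of the green proofing press between the rails, ahead of the feed carriage; then slide the red-gripped carriage so that it pushes the block under the roller head until you feel it meet the sprung rubber buffer hidden inside. Leave it snugly held there with a few newtons of squeeze between carriage and buffer, without ever forcing it hard into the buffer, and leave the grey blank block, the ink jar and the flower vase where they stand.

Things in the scene. Friction and masses are not known exactly. Their poses are not given: they have to be found in the camera images.
- block: The carved lino block: plywood mount with pink lino on top and an ochre beetle cut in it, 60 (x) x 150 (y) x 24 (z) mm, about 170 g (varies). Origin at the centre of its underside, z up through the carved face, y along its length. It may be loaded with either end first.
- blank: An uncarved block of the same size in plain grey lino, not wanted; origin at the centre of its underside. Leave it within 30 mm of its place.
- press: Fixed green press, 110 mm wide. Origin on the table under the centre line; y = feed direction. Bed top z = 20, y -160 to 310. Steel guide rails, top z = 28, 10 thick: clear width 76 from y -160 to 110, narrowing to 64 at y 150 and beyond. Roller head (130 wide, 122 high, handwheel on its far side) covers y 170 to 310, opening beneath it 33 high. Clear for loading from the carriage face to y 170.
- gauge: Plate closing the rear of the head; origin and axes as the press. Carries a 50 mm wide rubber buffer, out of sight in the head, its face anywhere from y = 230 to 270 mm (set for this edition: feel for it). It springs back along y, 2 N per mm, 20 mm at most. A snug squeeze is 3 to 8 N; never above 22 N.
- carriage: Aluminium carriage 70 x 70 x 22 mm sliding along y on the press bed. Origin on its flat front (pushing) face at mid width, 1 mm above the bed; axes as the press. Starts with this face at press y = -80 to -50 mm; slides as far as y = 160. It drags with about 7 N of friction either way and stays where it is left.
- carriage_grip (a point): Centre of the carriage's red upright grip: 42 mm across (x), 22 mm thick along the feed direction (y), 44 mm tall, its top 22 mm above this point. This point lies 45 mm behind the carriage's front face and 81 mm above the table.
- ink_jar: Black ink jar, 60 mm across, 90 mm high, to the right of the blocks; origin at the centre of its underside. Leave it standing within 30 mm of its place.
- vase: Glass vase with a white flower, 90 mm across, 125 mm high (190 with the flower), to the left of the blocks; origin at the centre of its underside. Leave it standing within 30 mm of its place.
Things that resemble listed ones, but are neither listed nor needed, are in the scene too. Leave any blue or turquoise look-alike of the block alone.

How it is judged (in metres and radians):
On the way:
1. the carved block lies flat, face up, on the press bed between the rails, ahead of the carriage (x of block in the frame of press between -0.012 and 0.012 m and z of block in the frame of press between 0.017 and 0.024 m and y of block in the frame of carriage above 0.07 m and y of block in the frame of press between -0.02 and 0.14 m and angle between block's own z axis and vertical below 0.1 rad), for 0.2 s.
At the end, for the whole second after the job is handed in: Carved block at rest, face up (0.1 rad), within 6 mm of the bed's centre line and 0.08 rad of its direction, squeezed between carriage (over 1 N) and hidden buffer (over 2 N), its centre past y = 150 mm of the press; blank, jar and vase within 30 mm of their places, jar and vase upright (0.2 rad) (contact force between block and gauge above 2 N and contact force between block and carriage above 1 N and y of block in the frame of press above 0.15 m and x of block in the frame of press between -0.006 and 0.006 m and angle between the y axis of block and the y axis of press, either way round below 0.08 rad and angle between block's own z axis and vertical below 0.1 rad and linear speed of block below 0.01 m/s and distance of each of blank, ink_jar, vase from where it was at the start of the episode below 0.03 m and angle between each of ink_jar, vase's own z axis and vertical below 0.2 rad); the robot touches nothing.
It fails at once if the block is forced into the buffer with more than 22 N (contact force between block and gauge above 22 N).
It fails at once if the grey blank, the ink jar or the vase is moved more than 30 mm (distance of any of blank, ink_jar, vase from where it was at the start of the episode above 0.03 m).
It also fails if it takes over 64 s, if anything falls off the work surface, if the arm or the gripper's body presses on something with over 40 N, if the wrist force passes 120 N, or if a joint passes its speed limit or range.

## Working session

There is one attempt and no reset: what is moved stays moved. The work goes in short steps, Python scripts to look and compute and a shell command to move; the robot and the scene stay as the last step left them, time stands still between calls to the robot, and variables do not carry over. Pictures are saved under pics/ and viewed, at most 10 in all, crops included, and the job is handed in when it is done.

```bash
mkdir -p pics; cat > h.py <<'E'
import numpy as np, cv2
from cell import status, get_image, ctrl, models
def pts(im):
    "world (fixed cams) or camera-frame points per pixel, HxWx3"
    h,w=im['z_map'].shape
    K=np.array([[im['fx'],0,im['cx']],[0,im['fy'],im['cy']],[0,0,1.]])
    u,v=np.meshgrid(np.arange(w),np.arange(h))
    uv=np.stack([u,v],-1).reshape(-1,1,2).astype(float)
    s=cv2.undistortPoints(uv,K,np.array([im['k1'],0,0,0,0.])).reshape(h,w,2)
    z=im['z_map'][...,None]
    p=np.concatenate([s[...,:1]*z,-s[...,1:]*z,-z],-1)
    if 'position' in im: p=p@np.array(im['rotation']).T+np.array(im['position'])
    p[im['z_map']==0]=np.nan
    return p
def save(n,a): cv2.imwrite('pics/'+n+'.png',cv2.cvtColor(a,cv2.COLOR_RGB2BGR))
E
python3 - <<'E'
from h import *
a=get_image('top');b=get_image('scene')
print(a['position'],a['rotation'],a['fx'],a['k1'],np.shape(b['rotation']))
save('top',a['color'])
np.savez('top.npz',p=pts(a),c=a['color']);np.savez('scene.npz',p=pts(b),c=b['color'])
save('both',cv2.resize(b['color'],(512,384)))
for n in ['block','blank','press','carriage','carriage_grip','ink_jar','vase']:
    print(n,[(np.round(r['rect']).tolist(),round(r['score'],2)) for r in models.boxes_of(a,n)])
E
```

```text
[ 282.84317981    2.88438445 1341.45432235] [ 0.1696761   0.01584624 -1.58653561] 484.893830775239 0.038489013562564636 (3,)Traceback (most recent call last):
  File "<stdin>", line 5, in <module>
  File "h.py", line 12, in pts
    if 'position' in im: p=p@np.array(im['rotation']).T+np.array(im['position'])
                           ~~~~~~~~~~~~~~~~~~~~~~~~~~~~^~~~~~~~~~~~~~~~~~~~~~~~~
ValueError: operands could not be broadcast together with shapes (384,512) (3,)
```

View pics/top.png

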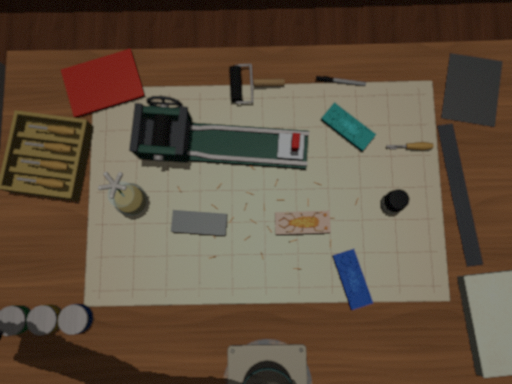

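Top view: the carved pink block with the ochre beetle is at (302,223). Things that could be taken for it are the grey blank (199,223), the turquoise block (348,127), the blue block (352,279) and the red book (102,83). I choose the pink one. The press runs from the head at (160,132) to the red-gripped carriage at (292,145), so feed points to the left in the image.

```bash
sed -i "s/^import numpy.*/&\nfrom scipy.spatial.transform import Rotation as R/; s/p@np.array(im\['rotation'\]).T/p@R.from_euler('xyz',im['rotation']).as_matrix().T/" h.py
python3 - <<'E'
from h import *
a=get_image('top');p=pts(a);c=a['color']
np.savez('top.npz',p=p,c=c)
for n in ['block','blank','press','carriage','carriage_grip','ink_jar','vase']:
    for r in models.boxes_of(a,n):
        if r['score']>.3:
            l,t,q,b=np.round(r['rect']).astype(int); print(n,[l,t,q,b],round(r['score'],2),np.round(p[(t+b)//2,(l+q)//2]))
def rect(m,n):
    q=p[m];q=q[~np.isnan(q).any(1)]
    (cx,cy),s,ang=cv2.minAreaRect(q[:,:2].astype(np.float32))
    print(n,len(q),np.round([cx,cy,*s,ang],1),'z',np.round(np.percentile(q[:,2],[5,50,95]),1))
v,u=np.mgrid[:384,:512]
box=lambda l,t,r,b:(u>=l)&(u<=r)&(v>=t)&(v<=b)
Z=p[...,2]
rect(box(265,200,340,245)&(Z>14),'block')
rect(box(165,200,235,245)&(Z>14),'blank')
rect(box(190,118,315,175)&(Z>13),'rails')
rect(box(190,118,315,175)&(Z>80),'grip')
rect(box(270,118,315,175)&(Z>36)&(Z<50),'carr')
rect(box(120,100,195,165)&(Z>105),'head')
rect(box(378,185,412,218)&(Z>70),'jar')
crop=c[190:256,258:346];save('crop',cv2.resize(crop,None,fx=6,fy=6))
E
```

```text
block [np.int64(320), np.int64(104), np.int64(374), np.int64(155)] 0.86 [ 682. -238.   23.]
block [np.int64(276), np.int64(209), np.int64(334), np.int64(236)] 0.66 [ 422. -111.   25.]
block [np.int64(333), np.int64(254), np.int64(373), np.int64(310)] 0.59 [ 260. -234.   23.]
blank [np.int64(174), np.int64(209), np.int64(230), np.int64(237)] 0.89 [424. 169.  23.]
carriage [np.int64(278), np.int64(131), np.int64(305), np.int64(157)] 0.89 [629. -77.  72.]
carriage_grip [np.int64(278), np.int64(134), np.int64(306), np.int64(159)] 0.67 [615. -77. 101.]
ink_jar [np.int64(380), np.int64(191), np.int64(408), np.int64(210)] 0.56 [ 469. -338.   89.]
block 1221 [ 422.2 -104.7   60.1  149.7    1. ] z [20.  24.5 28.7]
blank 1236 [426.8 179.2 153.6  60.5  84.6] z [19.5 24.2 28.7]
rails 4513 [644.2  40.1 335.1 115.6  84.2] z [15.9 22.  46.6]
grip 144 [630.9 -87.8  21.9  41.9  84.7] z [ 88.3 102.4 106.2]
carr 470 [627.1 -79.7  74.4  80.1  84.7] z [38.5 42.8 47.7]
head 1857 [673.  271.5 143.6 149.2  85.1] z [106.7 113.7 125. ]
jar 347 [ 471.7 -348.9   50.6   51.9   83. ] z [81.8 89.9 93.7]
```

View pics/crop.png

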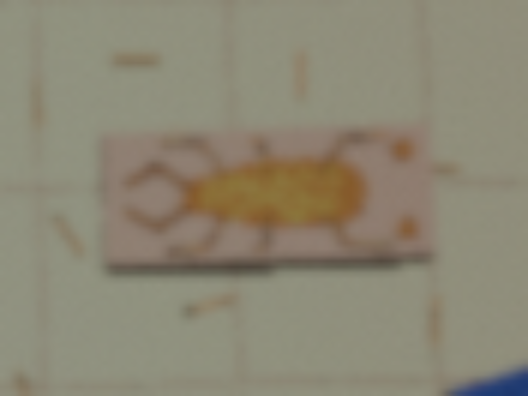

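The crop confirms it: pink lino with the beetle, face up, lying along world y. Next I fit the press rails accurately and read the tool state.

```bash
python3 - <<'E'
from h import *
s=status.read_state();print({k:np.round(v,3).tolist() for k,v in s.items()})
im=get_image('wrist');print(np.round(im['hand_eye'],2).tolist())
d=np.load('top.npz');p,c=d['p'],d['c'].astype(int)
# rails: bright pixels; intersect rays w/ plane z=28 to avoid depth noise
a=get_image('top');C=np.array(a['position'])
dirs=p-C; 
P=C+dirs*((28-C[2])/dirs[...,2])[...,None]
g=c.min(-1)
for col in range(196,275,10):
    print(col,[(v,int(g[v,col]),np.round(P[v,col,:2]).tolist()) for v in range(118,172) if g[v,col]>105])
E
```

```text
{'clock': 0.5, 'qpos': [-1.355, 0.628, 0.038, 1.517, -0.027, 0.996, -0.02], 'qd': [-0.0, -0.002, -0.001, -0.001, -0.0, -0.002, 0.001], 'tau': [-0.001, -56.281, 1.224, -19.36, 0.011, 0.003, -0.0], 'eef_pos': [180.719, 624.333, 231.273], 'tool_rot': [-3.141, -0.0, 2.86], 'force': [-0.172, 0.585, 0.06], 'torque': [-0.057, 0.006, 0.017], 'gripper_force': 0.0, 'width': 85.472}
[[-0.0, 0.95, 0.32, 82.97], [1.0, -0.0, 0.0, -0.34], [0.0, 0.32, -0.95, -141.17], [0.0, 0.0, 0.0, 1.0]]
196 [(118, 119, [722.0, 187.0]), (119, 118, [719.0, 187.0]), (120, 119, [716.0, 187.0]), (121, 114, [713.0, 187.0]), (126, 107, [698.0, 186.0]), (127, 120, [695.0, 186.0]), (128, 116, [692.0, 186.0]), (152, 117, [623.0, 186.0]), (153, 125, [620.0, 186.0]), (154, 114, [617.0, 186.0]), (163, 112, [591.0, 186.0]), (164, 122, [589.0, 186.0]), (165, 123, [586.0, 186.0]), (166, 124, [583.0, 186.0]), (167, 124, [580.0, 186.0]), (168, 124, [577.0, 186.0]), (169, 123, [574.0, 186.0]), (170, 123, [572.0, 186.0]), (171, 123, [569.0, 186.0])]
206 [(118, 119, [721.0, 158.0]), (119, 119, [718.0, 158.0]), (120, 120, [715.0, 158.
[... 2966 characters left out ...]
 19.0]), (160, 120, [597.0, 19.0]), (167, 113, [577.0, 19.0]), (168, 123, [574.0, 19.0]), (169, 122, [571.0, 19.0]), (170, 125, [568.0, 20.0]), (171, 125, [566.0, 20.0])]
266 [(118, 121, [718.0, -11.0]), (119, 121, [715.0, -11.0]), (120, 122, [712.0, -11.0]), (121, 123, [709.0, -11.0]), (122, 122, [706.0, -11.0]), (123, 122, [703.0, -11.0]), (124, 122, [700.0, -11.0]), (125, 120, [697.0, -11.0]), (126, 114, [694.0, -11.0]), (129, 115, [685.0, -10.0]), (130, 123, [683.0, -10.0]), (131, 113, [680.0, -10.0]), (159, 120, [599.0, -9.0]), (160, 129, [596.0, -9.0]), (161, 118, [593.0, -9.0]), (168, 116, [574.0, -8.0]), (169, 125, [571.0, -8.0]), (170, 126, [568.0, -8.0]), (171, 125, [565.0, -8.0])]
```

```bash
R='';
python3 -m handwheel '[{"delta_pos":[2.4,-3.6,0.3],"yaw":-0.1},{"delta_pos":[2.4,-3.6,0.3],"yaw":-0.1},{"delta_pos":[2.4,-3.6,0.3],"yaw":-0.1},{"delta_pos":[2.4,-3.6,0.3],"yaw":-0.1},{"delta_pos":[2.4,-3.6,0.3],"yaw":-0.1},{"delta_pos":[2.4,-3.6,0.3],"yaw":-0.1},{"delta_pos":[2.4,-3.6,0.3],"yaw":-0.1},{"delta_pos":[2.4,-3.6,0.3],"yaw":-0.1},{"delta_pos":[2.4,-3.6,0.3],"yaw":-0.1},{"delta_pos":[2.4,-3.6,0.3],"yaw":-0.1}]' 1
python3 -m handwheel '[{"delta_pos":[0,-3.6,0],"yaw":-0.03},{"delta_pos":[0,-3.6,0],"yaw":-0.03},{"delta_pos":[0,-3.6,-0.5],"yaw":-0.03},{"delta_pos":[0,-3.6,-0.5],"yaw":-0.03},{"delta_pos":[0,-3.6,-1],"yaw":-0.03},{"delta_pos":[0,-3.6,-1],"yaw":-0.03},{"delta_pos":[0,-3.6,-1],"yaw":-0.03},{"delta_pos":[0,-3.6,-1],"yaw":-0.03},{"delta_pos":[0,-3.6,-1],"yaw":-0.03},{"delta_pos":[0,-3.6,-1],"yaw":0}]'
```

```text
clock: 1.43
eef_pos: [412.1, 276.9, 260.7]
tool_rot: [3.141, -0.001, 1.855]
force: [0.7, -0.8, 1.2]
width: 85.5
gripper_force: 0.0
clock: 2.27
eef_pos: [411.3, -83.0, 190.0]
tool_rot: [3.141, -0.0, 1.589]
force: [0.3, 0.3, 0.2]
width: 85.9
gripper_force: 0.0
```

```bash
cat >> h.py <<'E'
def wrist():
    s=status.read_state();im=get_image('wrist');p=pts(im)
    H=np.array(im['hand_eye']);T=R.from_euler('xyz',s['tool_rot']).as_matrix()
    return s,im,(p@H[:3,:3].T+H[:3,3])@T.T+np.array(s['eef_pos'])
E
python3 -m handwheel '[{"delta_pos":[0,0,0],"yaw":0},{"delta_pos":[0,-2.2,0],"yaw":0},{"delta_pos":[0,0,0],"yaw":0},{"delta_pos":[0,0,0],"yaw":0}]'
python3 - <<'E'
from h import *
s,im,p=wrist();print(s['eef_pos'],s['tool_rot'])
save('w1',im['color'])
c=im['color'].astype(int)
m=(c[...,0]-c[...,1]>25)&(p[...,2]>15)&(p[...,2]<35)&(abs(p[...,0]-422)<60)
q=p[m];print(len(q),cv2.minAreaRect(q[:,:2].astype(np.float32)),np.percentile(q,[1,50,99],axis=0).round(1).tolist())
E
```

```text
clock: 2.6
eef_pos: [411.4, -104.1, 190.3]
tool_rot: [3.141, 0.0, 1.587]
force: [-0.5, 0.5, -0.4]
width: 85.4
gripper_force: 0.0
[ 411.41094537 -104.06547524  190.31069585] [3.14114030e+00 3.47928961e-05 1.58739667e+00]
8297 ((424.0998840332031, -105.06853485107422), (60.00752639770508, 150.82571411132812), 0.9146071672439575) [[394.8, -178.2, 21.2], [424.2, -95.7, 22.9], [453.3, -31.1, 24.9]]
```

View pics/w1.png

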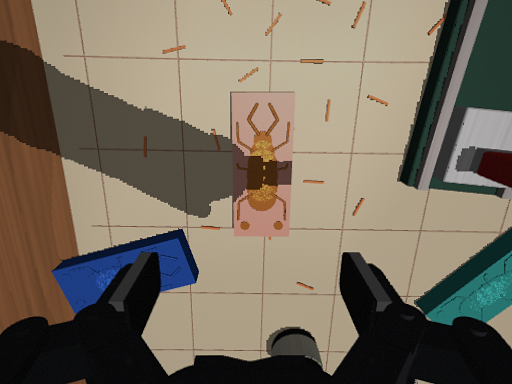

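The wrist view shows the carved block whole at (264,163), clear of the blue block at (125,275) and the turquoise one at (480,285). It measures 60 x 151 mm with its centre at (424,-105), which agrees with the top view. I descend and grip only its upper half, so the fingers will clear the rails later.

```bash
python3 -m handwheel '[{"delta_pos":[1.2,-0.1,-2.5],"yaw":0},{"delta_pos":[0,0,-3],"yaw":0},{"delta_pos":[0,0,-3],"yaw":0},{"delta_pos":[0,0,-3],"yaw":0},{"delta_pos":[0,0,-3],"yaw":0},{"delta_pos":[0,0,-2],"yaw":0},{"delta_pos":[0,0,-1.2],"yaw":0},{"delta_pos":[0,0,-0.7],"yaw":0},{"delta_pos":[0,0,0],"yaw":0},{"delta_pos":[0,0,0],"yaw":0}]'
python3 -m handwheel '[{"delta_pos":[0,0,0],"yaw":0},{"delta_pos":[0,0,0],"yaw":0},{"delta_pos":[0,0,0],"yaw":0},{"delta_pos":[0,0,0],"yaw":0},{"delta_pos":[0,0,0],"yaw":0},{"delta_pos":[0,0,0],"yaw":0},{"delta_pos":[0,0,0],"yaw":0},{"delta_pos":[0,0,0],"yaw":0}]' -1
```

```text
clock: 3.48
eef_pos: [422.2, -101.7, 16.6]
tool_rot: [-3.137, -0.005, 1.591]
force: [0.1, 1.1, 0.2]
width: 85.7
gripper_force: 0.0
clock: 4.15
eef_pos: [422.9, -102.8, 18.3]
tool_rot: [-3.141, -0.005, 1.589]
force: [-1.1, 1.1, 14.9]
width: 56.1
gripper_force: 60.5
```

The descent was clipped, leaving the tips at the block's top edge. I open, lower and grip again.

```bash
python3 -m handwheel '[{"delta_pos":[0,0,0.5],"yaw":0},{"delta_pos":[0,0,0.5],"yaw":0},{"delta_pos":[0,0,0],"yaw":0},{"delta_pos":[0,0,0],"yaw":0},{"delta_pos":[0,0,0],"yaw":0},{"delta_pos":[0,0,0],"yaw":0}]' 1
python3 - <<'E'
from h import *
s,im,p=wrist();print(s['eef_pos'],s['tool_rot'])
c=im['color'].astype(int)
m=(c[...,0]-c[...,1]>25)&(p[...,2]>10)&(p[...,2]<40)&(abs(p[...,0]-422)<60)
q=p[m];print(len(q),cv2.minAreaRect(q[:,:2].astype(np.float32)),np.percentile(q,[1,50,99],axis=0).round(1).tolist())
a=get_image('top');p=pts(a);v,u=np.mgrid[:384,:512]
save('w2',np.hstack([im['color'][:, :],]))
E
```

```text
clock: 4.65
eef_pos: [422.0, -103.0, 26.6]
tool_rot: [-3.138, -0.004, 1.589]
force: [-0.5, 0.2, 0.2]
width: 85.2
gripper_force: 0.0
[ 422.00586274 -103.03217527   26.61197432] [-3.13755888 -0.00437062  1.58938746]
29566 ((428.60614013671875, -102.80242156982422), (72.37938690185547, 147.2501983642578), 1.0555909872055054) [[392.9, -170.6, 21.2], [422.3, -86.2, 22.8], [451.6, -30.0, 24.6]]
```

View pics/w2.png

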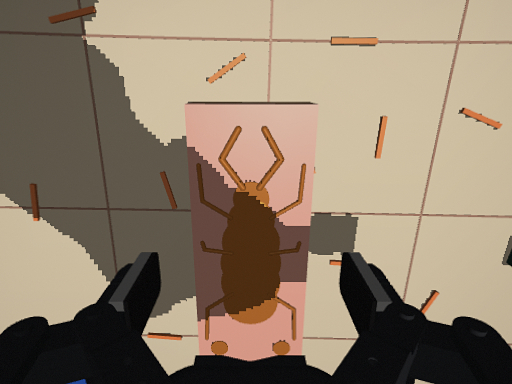

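The block still lies flat at x 393–452 (image columns 186–318), centred between the open fingers. I go down 21 mm in small rows.

```bash
python3 -m handwheel '[{"delta_pos":[0,0,-0.6],"yaw":0},{"delta_pos":[0,-0.1,-0.6],"yaw":0},{"delta_pos":[0,0,-0.5],"yaw":0},{"delta_pos":[0,0,-0.4],"yaw":0},{"delta_pos":[0,0,0],"yaw":0},{"delta_pos":[0,0,0],"yaw":0}]'
python3 -m handwheel '[{"delta_pos":[0,0,0],"yaw":0}]'
```

```text
clock: 5.25
eef_pos: [421.8, -104.1, 5.5]
tool_rot: [-3.137, -0.005, 1.589]
force: [0.8, -0.2, -0.2]
width: 85.4
gripper_force: 0.0
clock: 5.33
eef_pos: [422.1, -104.1, 5.8]
tool_rot: [-3.138, -0.004, 1.589]
force: [0.2, 0.7, -0.2]
width: 85.0
gripper_force: 0.0
```

```bash
python3 -m handwheel '[{"delta_pos":[0,0,0],"yaw":0},{"delta_pos":[0,0,0],"yaw":0},{"delta_pos":[0,0,0],"yaw":0},{"delta_pos":[0,0,0],"yaw":0},{"delta_pos":[0,0,0],"yaw":0},{"delta_pos":[0,0,0],"yaw":0},{"delta_pos":[0,0,0],"yaw":0},{"delta_pos":[0,0,0],"yaw":0}]' -1
python3 -m handwheel '[{"delta_pos":[0,0,1],"yaw":0},{"delta_pos":[0,0,1],"yaw":0},{"delta_pos":[0,0,1],"yaw":0},{"delta_pos":[0,0,1],"yaw":0},{"delta_pos":[0,0,0],"yaw":0},{"delta_pos":[0,0,0],"yaw":0}]'
```

```text
clock: 6.0
eef_pos: [422.3, -104.1, 6.3]
tool_rot: [-3.139, -0.004, 1.589]
force: [-0.4, 0.6, 6.7]
width: 58.2
gripper_force: 64.5
clock: 6.5
eef_pos: [422.4, -104.0, 45.9]
tool_rot: [-3.139, -0.004, 1.59]
force: [-0.5, -0.4, -0.7]
width: 58.6
gripper_force: 65.2
```

```bash
python3 -m handwheel '[{"delta_pos":[0,0,1.5],"yaw":0},{"delta_pos":[0,0,1.5],"yaw":0},{"delta_pos":[0,0,1.5],"yaw":0},{"delta_pos":[2.0,1.5,1],"yaw":-0.02},{"delta_pos":[2.5,2,0],"yaw":-0.02},{"delta_pos":[2.5,2,0],"yaw":-0.02},{"delta_pos":[2.5,2,0],"yaw":-0.02},{"delta_pos":[2.5,2,0],"yaw":-0.02},{"delta_pos":[2.5,2,0],"yaw":-0.016},{"delta_pos":[2.5,2,0],"yaw":0}]'
python3 -m handwheel '[{"delta_pos":[2.5,2,0],"yaw":0},{"delta_pos":[1.5,1,0],"yaw":0},{"delta_pos":[1,0.5,0],"yaw":0},{"delta_pos":[0,0,0],"yaw":0},{"delta_pos":[0,0,0],"yaw":0},{"delta_pos":[0,0,0],"yaw":0}]'
python3 - <<'E'
from h import *
s,im,p=wrist();print(s['eef_pos'],s['tool_rot'])
save('w3',im['color']);np.savez('w3.npz',p=p,c=im['color'])
E
```

```text
clock: 7.33
eef_pos: [592.5, 32.5, 99.4]
tool_rot: [-3.136, -0.005, 1.473]
force: [0.7, -1.5, -1.5]
width: 58.5
gripper_force: 65.1
clock: 7.83
eef_pos: [640.6, 64.8, 99.9]
tool_rot: [-3.136, -0.004, 1.472]
force: [-0.6, -1.2, -0.9]
width: 58.8
gripper_force: 65.1
[640.62722986  64.76840245  99.92233459] [-3.1356163  -0.0038549   1.47158681]
```

View pics/w3.png

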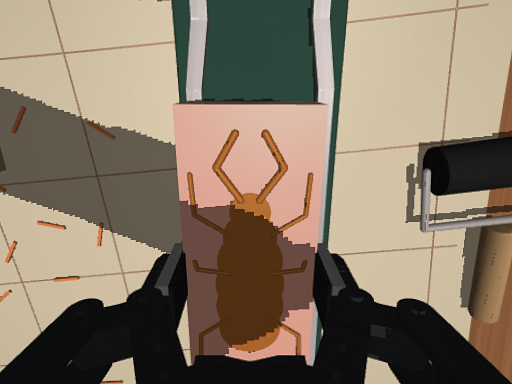

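The block hangs between the fingers (columns 175–328, front edge at row 103). The rails are ahead at columns ~195 and ~320, with the narrowing visible at rows 20–65. I measure both centre lines in this view.

```bash
python3 - <<'E'
from h import *
d=np.load('w3.npz');p,c=d['p'],d['c'].astype(int)
for r in range(0,100,12):
    row=p[r];z=row[:,2]
    g=c[r].min(-1)
    m=(g>125)&(z>23)&(z<33)&(row[:,0]>580)&(row[:,0]<720)
    x=row[m,0];y=row[m,1]
    L=x<650+0*x
    f=lambda k:(x[k].min().round(1),x[k].max().round(1),np.median(y[k]).round(1),int(k.sum())) if k.any() else None
    print(r,f(L),f(~L),np.median(z[m]).round(1) if m.any() else '')
# held block outline
for r in range(106,215,12):
    row=p[r];m=(c[r,:,0]-c[r,:,1]>12)&(row[:,2]>95)&(row[:,2]<135)
    print(r,row[m,0].min().round(1),row[m,0].max().round(1),np.median(row[m,1]).round(1),np.median(row[m,2]).round(1))
E
```

```text
0 (np.float64(618.0), np.float64(626.8), np.float64(196.1), 15) (np.float64(691.0), np.float64(700.8), np.float64(188.8), 17) 26.7
12 (np.float64(617.5), np.float64(626.5), np.float64(190.0), 15) (np.float64(691.0), np.float64(700.1), np.float64(182.6), 16) 26.7
24 (np.float64(616.6), np.float64(625.5), np.float64(183.7), 16) (np.float64(690.3), np.float64(700.1), np.float64(176.1), 17) 26.4
36 (np.float64(614.8), np.float64(624.0), np.float64(177.4), 16) (np.float64(690.8), np.float64(700.4), np.float64(169.5), 17) 26.6
48 (np.float64(613.2), np.float64(622.4), np.float64(170.7), 16) (np.float64(691.1), np.float64(700.9), np.float64(162.9), 16) 26.5
60 (np.float64(611.3), np.float64(620.8), np.float64(164.1), 16) (np.float64(691.5), np.float64(701.5), np.float64(155.9), 17) 26.2
72 (np.float64(609.5), np.float64(619.1), np.float64(157.1), 16) (np.float64(692.2), np.float64(701.4), np.float64(148.9), 16) 26.5
84 (np.float64(607.7), np.float64(617.1), np.float64(150.1), 16) (np.float64(692.2), np.float64(701.9), np.float64(141.6), 16) 26.5
96 (np.float64(607.3), np.float64(616.2), np.float64(142.7), 15) (np.float64(692.2), np.float64(701.7), np.float64(134.2), 16) 26.5
106 618.8 677.5 138.5 116.0
118 617.8 677.5 134.1 116.1
130 617.3 676.8 129.5 116.1
142 616.8 676.4 124.8 116.1
154 617.0 675.7 119.8 116.1
166 616.0 675.4 115.0 116.2
178 615.6 674.7 109.8 116.3
190 615.2 674.3 104.6 116.3
202 614.8 673.6 99.5 116.3
214 614.0 673.2 93.9 116.2
```

The block needs +6 mm in x to sit on the centre line, and its yaw matches within 0.006 rad. Placing height is a TCP z of about 26.5.

```bash
python3 -m handwheel '[{"delta_pos":[0.6,0.2,-1],"yaw":0},{"delta_pos":[0,0,-1.5],"yaw":0},{"delta_pos":[0,0,-1.5],"yaw":0},{"delta_pos":[0,0,-1],"yaw":0},{"delta_pos":[0,0,-0.8],"yaw":0},{"delta_pos":[0,0,-0.5],"yaw":0},{"delta_pos":[0,0,0],"yaw":0},{"delta_pos":[0,0,0],"yaw":0}]'
```

```text
clock: 8.55
eef_pos: [648.1, 67.7, 37.6]
tool_rot: [-3.138, -0.004, 1.473]
force: [0.3, -0.0, -1.4]
width: 58.4
gripper_force: 65.2
```

```bash
python3 -m handwheel '[{"delta_pos":[-0.1,0,-0.4],"yaw":0},{"delta_pos":[0,0,-0.4],"yaw":0},{"delta_pos":[0,0,-0.2],"yaw":0},{"delta_pos":[0,0,0],"yaw":0},{"delta_pos":[0,0,0],"yaw":0}]'
```

```text
clock: 8.97
eef_pos: [647.1, 67.9, 27.7]
tool_rot: [-3.138, -0.004, 1.473]
force: [-0.7, -0.1, -1.9]
width: 58.4
gripper_force: 65.2
```

```bash
python3 -m handwheel '[{"delta_pos":[0,0,-0.1],"yaw":0},{"delta_pos":[0,0,0],"yaw":0},{"delta_pos":[0,0,0],"yaw":0}]'
python3 -m handwheel '[{"delta_pos":[0,0,0],"yaw":0},{"delta_pos":[0,0,0],"yaw":0},{"delta_pos":[0,0,0],"yaw":0},{"delta_pos":[0,0,0],"yaw":0}]' 0.85
python3 -m handwheel '[{"delta_pos":[0,0,0.5],"yaw":0},{"delta_pos":[0,0,2],"yaw":0},{"delta_pos":[0,0,3],"yaw":0},{"delta_pos":[0,0,3],"yaw":0},{"delta_pos":[0,0,3],"yaw":0},{"delta_pos":[0,0,1],"yaw":0},{"delta_pos":[0,0,0],"yaw":0},{"delta_pos":[0,0,0],"yaw":0}]'
python3 - <<'E'
from h import *
s,im,p=wrist();print(s['eef_pos'],s['tool_rot'])
save('w4',im['color']);c=im['color'].astype(int)
m=(c[...,0]-c[...,1]>25)&(p[...,2]>35)&(p[...,2]<55)&(abs(p[...,0]-648)<60)&(p[...,1]>-20)
q=p[m];print(len(q),cv2.minAreaRect(q[:,:2].astype(np.float32)),np.percentile(q,[1,50,99],axis=0).round(1).tolist())
a=get_image('top');t=pts(a);Z=t[...,2];v,u=np.mgrid[:384,:512]
m=(u>270)&(u<315)&(v>120)&(v<170)&(Z>80)&(a['color'][...,0]>1.5*a['color'][...,1])
q=t[m];print('grip',len(q),cv2.minAreaRect(q[:,:2].astype(np.float32)))
E
```

```text
clock: 9.22
eef_pos: [647.1, 67.9, 26.8]
tool_rot: [-3.138, -0.004, 1.473]
force: [-0.0, 0.2, -1.3]
width: 58.7
gripper_force: 65.2
clock: 9.55
eef_pos: [647.2, 67.9, 26.9]
tool_rot: [-3.138, -0.004, 1.473]
force: [-1.0, 0.1, 1.2]
width: 79.2
gripper_force: 0.0
clock: 10.22
eef_pos: [647.0, 68.3, 151.8]
tool_rot: [-3.138, -0.005, 1.474]
force: [1.1, -0.3, -0.1]
width: 79.2
gripper_force: 0.0
[646.95975246  68.25868399 151.81178803] [-3.13805254 -0.00510475  1.47350887]
12196 ((647.2290649414062, 67.36195373535156), (150.06434631347656, 59.978965759277344), 84.3812484741211) [[614.9, -5.1, 41.2], [647.9, 77.7, 42.8], [680.5, 141.3, 44.7]]
grip 121 ((629.86083984375, -86.82817077636719), (18.748619079589844, 41.51152801513672), 88.00601959228516)
```

View pics/w4.png

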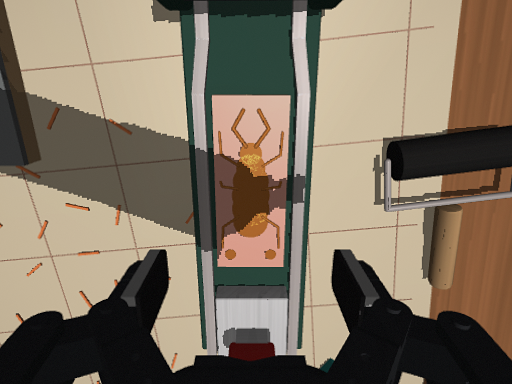

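The block lies flat between the rails (columns 212–291, rows 95–267), 42.8 mm top, yaw within 0.002 rad of the press. The carriage is behind it at (250,320). Next: shut the fingers, go behind the red grip and push.

```bash
python3 -m handwheel '[{"delta_pos":[-0.3,-3,0],"yaw":0},{"delta_pos":[-0.3,-3,0],"yaw":0},{"delta_pos":[-0.3,-3,0],"yaw":0},{"delta_pos":[-0.3,-3,0],"yaw":0},{"delta_pos":[-0.3,-3,0],"yaw":0},{"delta_pos":[-0.3,-3,0],"yaw":0},{"delta_pos":[0,-1.5,0],"yaw":0},{"delta_pos":[0,0,0],"yaw":0},{"delta_pos":[0,0,0],"yaw":0},{"delta_pos":[0,0,0],"yaw":0}]' -1
```

```text
clock: 11.15
eef_pos: [628.7, -125.4, 150.3]
tool_rot: [-3.135, -0.006, 1.474]
force: [-0.4, -0.2, 0.8]
width: -0.1
gripper_force: 0.0
```

```bash
python3 -m handwheel '[{"delta_pos":[0,0,-2],"yaw":0},{"delta_pos":[0,0,-2],"yaw":0},{"delta_pos":[0,0,-2],"yaw":0},{"delta_pos":[0,0,-1.5],"yaw":0},{"delta_pos":[0,0,-0.7],"yaw":0},{"delta_pos":[0,0,0],"yaw":0},{"delta_pos":[0,0,0],"yaw":0}]'
python3 -m handwheel '[{"delta_pos":[0.05,0.5,0],"yaw":0},{"delta_pos":[0.05,0.5,0],"yaw":0},{"delta_pos":[0.05,0.5,0],"yaw":0},{"delta_pos":[0.05,0.5,0],"yaw":0},{"delta_pos":[0.05,0.5,0],"yaw":0},{"delta_pos":[0,0,0],"yaw":0}]'
```

```text
clock: 11.73
eef_pos: [629.3, -126.7, 69.8]
tool_rot: [-3.138, -0.004, 1.474]
force: [0.4, -0.7, 0.6]
width: -0.3
gripper_force: 0.0
clock: 12.23
eef_pos: [631.9, -103.8, 70.6]
tool_rot: [-3.14, -0.0, 1.473]
force: [-0.1, -3.9, 0.6]
width: 0.4
gripper_force: 2.1
```

```bash
python3 -m handwheel '[{"delta_pos":[0.05,0.5,0],"yaw":0},{"delta_pos":[0.05,0.6,0],"yaw":0},{"delta_pos":[0.06,0.6,0],"yaw":0},{"delta_pos":[0.06,0.6,0],"yaw":0},{"delta_pos":[0.05,0.5,0],"yaw":0},{"delta_pos":[0.05,0.5,0],"yaw":0},{"delta_pos":[0.05,0.5,0],"yaw":0},{"delta_pos":[0.05,0.5,0],"yaw":0}]'
python3 -m handwheel '[{"delta_pos":[0.06,0.6,0],"yaw":0},{"delta_pos":[0.06,0.6,0],"yaw":0},{"delta_pos":[0.06,0.6,0],"yaw":0},{"delta_pos":[0.06,0.6,0],"yaw":0},{"delta_pos":[0.06,0.6,0],"yaw":0},{"delta_pos":[0.06,0.6,0],"yaw":0},{"delta_pos":[0.06,0.6,0],"yaw":0},{"delta_pos":[0.06,0.6,0],"yaw":0}]'
python3 - <<'E'
from h import *
s,im,p=wrist();print(s['eef_pos'],s['force'])
save('w5',im['color'])
E
```

```text
clock: 12.9
eef_pos: [635.6, -63.4, 70.6]
tool_rot: [-3.14, 0.002, 1.471]
force: [-0.6, -8.1, 1.0]
width: -0.4
gripper_force: 4.2
clock: 13.57
eef_pos: [640.0, -15.7, 70.6]
tool_rot: [-3.139, 0.002, 1.471]
force: [-2.8, -8.7, 1.3]
width: 0.4
gripper_force: 4.5
[640.01551965 -15.67880989  70.62335821] [-2.75696446 -8.70257291  1.3190878 ]
```

View pics/w5.png

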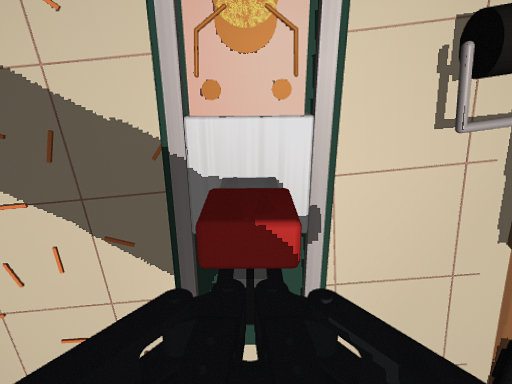

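The carriage face (row 115) is against the block's end at columns 185–306, and the block is straight. Running force is about 8.5 N, and I keep going.

```bash
python3 -m handwheel '[{"delta_pos":[0.05,0.5,0],"yaw":0},{"delta_pos":[0.05,0.5,0],"yaw":0},{"delta_pos":[0.05,0.5,0],"yaw":0},{"delta_pos":[0.05,0.5,0],"yaw":0},{"delta_pos":[0.05,0.5,0],"yaw":0},{"delta_pos":[0.05,0.5,0],"yaw":0},{"delta_pos":[0.05,0.5,0],"yaw":0},{"delta_pos":[0.05,0.5,0],"yaw":0},{"delta_pos":[0,0,0],"yaw":0}]'
python3 -m handwheel '[{"delta_pos":[0.03,0.3,0],"yaw":0},{"delta_pos":[0.02,0.2,0],"yaw":0},{"delta_pos":[0.02,0.2,0],"yaw":0},{"delta_pos":[0,0,0],"yaw":0}]'
python3 -m handwheel '[{"delta_pos":[0.02,0.2,0],"yaw":0},{"delta_pos":[0.02,0.2,0],"yaw":0},{"delta_pos":[0,0,0],"yaw":0}]'
```

```text
clock: 14.37
eef_pos: [643.9, 26.1, 70.5]
tool_rot: [-3.138, 0.0, 1.472]
force: [-2.3, -6.0, 3.3]
width: 0.4
gripper_force: 3.0
clock: 14.7
eef_pos: [644.4, 32.2, 70.5]
tool_rot: [-3.138, 0.001, 1.471]
force: [-1.3, -6.6, 3.9]
width: -0.1
gripper_force: 3.6
clock: 14.95
eef_pos: [644.8, 36.3, 70.5]
tool_rot: [-3.138, 0.001, 1.471]
force: [-3.0, -7.4, 3.2]
width: -0.0
gripper_force: 3.6
```

```bash
python3 -m handwheel '[{"delta_pos":[0.01,0.15,0],"yaw":0},{"delta_pos":[0.02,0.15,0],"yaw":0}]' | sed -n '2p;4p'
python3 -m handwheel '[{"delta_pos":[0.01,0.15,0],"yaw":0},{"delta_pos":[0.02,0.15,0],"yaw":0}]' | sed -n '2p;4p'
python3 -m handwheel '[{"delta_pos":[0.01,0.15,0],"yaw":0},{"delta_pos":[0.02,0.15,0],"yaw":0}]' | sed -n '2p;4p'
```

```text
eef_pos: [645.0, 38.6, 70.6]
force: [-2.8, -8.4, 3.5]
eef_pos: [645.3, 41.7, 70.6]
force: [-2.7, -8.2, 3.6]
eef_pos: [645.6, 44.7, 70.6]
force: [-3.9, -7.7, 3.3]
```

```bash
python3 -m handwheel '[{"delta_pos":[0.01,0.15,0],"yaw":0},{"delta_pos":[0.02,0.15,0],"yaw":0}]' | sed -n '2p;4p'
python3 -m handwheel '[{"delta_pos":[0.01,0.15,0],"yaw":0},{"delta_pos":[0.02,0.15,0],"yaw":0}]' | sed -n '2p;4p'
```

```text
eef_pos: [645.8, 47.7, 70.5]
force: [-4.4, -8.3, 3.8]
eef_pos: [646.1, 50.6, 70.5]
force: [-4.1, -8.3, 4.1]
```

```bash
python3 -m handwheel '[{"delta_pos":[0.02,0.15,0],"yaw":0},{"delta_pos":[0.02,0.15,0],"yaw":0}]' | sed -n '2p;4p'
```

```text
eef_pos: [646.4, 53.6, 70.5]
force: [-3.6, -8.3, 4.3]
```

```bash
python3 -m handwheel '[{"delta_pos":[0.0,0.15,0],"yaw":0},{"delta_pos":[0.01,0.15,0],"yaw":0}]' | sed -n '2p;4p'
python3 -m handwheel '[{"delta_pos":[0.01,0.15,0],"yaw":0},{"delta_pos":[0.01,0.15,0],"yaw":0}]' | sed -n '2p;4p'
```

```text
eef_pos: [646.7, 56.7, 70.5]
force: [-3.1, -7.6, 3.9]
eef_pos: [647.0, 59.7, 70.5]
force: [-3.2, -7.4, 3.5]
```

```bash
python3 -m handwheel '[{"delta_pos":[0.01,0.15,0],"yaw":0},{"delta_pos":[0.01,0.15,0],"yaw":0}]' | sed -n '2p;4p'
```

```text
eef_pos: [647.2, 62.7, 70.5]
force: [-2.6, -7.9, 3.8]
```

```bash
python3 -m handwheel '[{"delta_pos":[0.01,0.15,0],"yaw":0},{"delta_pos":[0.01,0.15,0],"yaw":0}]' | sed -n '2p;4p'
```

```text
eef_pos: [647.5, 65.8, 70.5]
force: [-3.3, -7.8, 2.8]
```

```bash
python3 -m handwheel '[{"delta_pos":[0.01,0.15,0],"yaw":0},{"delta_pos":[0.01,0.15,0],"yaw":0}]' | sed -n '2p;4p'
```

```text
eef_pos: [647.8, 68.7, 70.6]
force: [-2.4, -8.8, 3.1]
```

```bash
python3 -m handwheel '[{"delta_pos":[0.01,0.15,0],"yaw":0},{"delta_pos":[0.01,0.15,0],"yaw":0}]' | sed -n '2p;4p'
```

```text
eef_pos: [648.1, 71.8, 70.6]
force: [-3.4, -8.0, 2.7]
```

```bash
python3 -m handwheel '[{"delta_pos":[0.01,0.15,0],"yaw":0},{"delta_pos":[0.01,0.15,0],"yaw":0}]' | sed -n '2p;4p'
```

```text
eef_pos: [648.4, 74.8, 70.6]
force: [-2.0, -7.8, 2.6]
```

```bash
python3 -m handwheel '[{"delta_pos":[0.01,0.15,0],"yaw":0},{"delta_pos":[0.01,0.1,0],"yaw":0}]' | sed -n '2p;4p'
```

```text
eef_pos: [648.6, 77.4, 70.5]
force: [-2.0, -8.2, 2.7]
```

```bash
python3 -m handwheel '[{"delta_pos":[0.01,0.1,0],"yaw":0},{"delta_pos":[0.01,0.1,0],"yaw":0}]' | sed -n '2p;4p'
```

```text
eef_pos: [648.8, 79.3, 70.5]
force: [-2.8, -7.4, 2.8]
```

```bash
python3 -m handwheel '[{"delta_pos":[0.01,0.1,0],"yaw":0},{"delta_pos":[0.01,0.1,0],"yaw":0}]' | sed -n '2p;4p'
```

```text
eef_pos: [649.0, 81.3, 70.5]
force: [-2.3, -7.9, 2.7]
```

```bash
python3 -m handwheel '[{"delta_pos":[0.01,0.1,0],"yaw":0},{"delta_pos":[0.01,0.1,0],"yaw":0}]' | sed -n '2p;4p'
```

```text
eef_pos: [649.1, 83.2, 70.6]
force: [-3.0, -8.9, 4.0]
```

```bash
python3 -m handwheel '[{"delta_pos":[0.01,0.1,0],"yaw":0},{"delta_pos":[0.01,0.1,0],"yaw":0}]' | sed -n '2p;4p'
```

```text
eef_pos: [649.2, 84.2, 70.6]
force: [-3.2, -10.0, 3.2]
```

The force is rising, so the buffer has been met at about y = 83. I continue in 1 mm steps.

```bash
python3 -m handwheel '[{"delta_pos":[0.01,0.1,0],"yaw":0},{"delta_pos":[0,0,0],"yaw":0}]' | sed -n '2p;4p'
```

```text
eef_pos: [649.2, 84.6, 70.6]
force: [-2.5, -9.8, 3.2]
```

```bash
python3 -m handwheel '[{"delta_pos":[0,0,0],"yaw":0},{"delta_pos":[0,0,0],"yaw":0}]' | sed -n '2p;4p'
```

```text
eef_pos: [649.3, 84.6, 70.6]
force: [-1.8, -10.7, 3.7]
```

```bash
python3 -m handwheel '[{"delta_pos":[0.01,0.1,0],"yaw":0},{"delta_pos":[0,0,0],"yaw":0},{"delta_pos":[0,0,0],"yaw":0}]' | sed -n '2p;4p'
```

```text
eef_pos: [649.3, 85.0, 70.6]
force: [-3.0, -11.9, 2.4]
```

```bash
python3 -m handwheel '[{"delta_pos":[0.01,0.1,0],"yaw":0},{"delta_pos":[0,0,0],"yaw":0},{"delta_pos":[0,0,0],"yaw":0}]' | sed -n '2p;4p'
```

```text
eef_pos: [649.3, 85.4, 70.6]
force: [-3.0, -11.6, 3.2]
```

Excess over the running force is about 4 to 5 N and compression is about 2.6 mm, which is snug. I back straight off, lift clear and check.

```bash
python3 -m handwheel '[{"delta_pos":[-0.02,-0.3,0],"yaw":0},{"delta_pos":[-0.1,-0.7,0],"yaw":0},{"delta_pos":[-0.15,-1.5,0],"yaw":0},{"delta_pos":[-0.2,-2,0],"yaw":0},{"delta_pos":[0,-1,1],"yaw":0},{"delta_pos":[0,0,3],"yaw":0},{"delta_pos":[0,0,3],"yaw":0},{"delta_pos":[0,0,3],"yaw":0},{"delta_pos":[0,0,0],"yaw":0},{"delta_pos":[0,0,0],"yaw":0}]'
python3 - <<'E'
from h import *
s,im,p=wrist();save('w6',im['color']);c=im['color'].astype(int)
print(s['eef_pos'])
m=(c[...,0]-c[...,1]>25)&(c[...,2]>90)&(p[...,2]>35)&(p[...,2]<55)&(abs(p[...,0]-655)<50)
q=p[m];print(len(q),np.percentile(q,[1,50,99],axis=0).round(1).tolist(),cv2.minAreaRect(q[:,:2].astype(np.float32)) if len(q) else '')
m=(c[...,0]>1.8*c[...,1])&(p[...,2]>90)&(p[...,2]<115)
q=p[m];print('grip',cv2.minAreaRect(q[:,:2].astype(np.float32)))
E
```

```text
clock: 19.62
eef_pos: [646.9, 37.9, 172.5]
tool_rot: [3.141, -0.006, 1.474]
force: [-0.5, 0.2, -0.5]
width: -0.1
gripper_force: 0.0
[646.91040733  37.89887413 172.471065  ]
2870 [[626.5, 150.5, 40.8], [655.9, 166.2, 42.6], [685.2, 180.6, 44.3]] ((651.90087890625, 137.67738342285156), (85.71463012695312, 59.872657775878906), 82.7261734008789)
grip ((651.1812133789062, 106.91107177734375), (20.344701766967773, 41.6253547668457), 84.39563751220703)
```

View pics/w6.png

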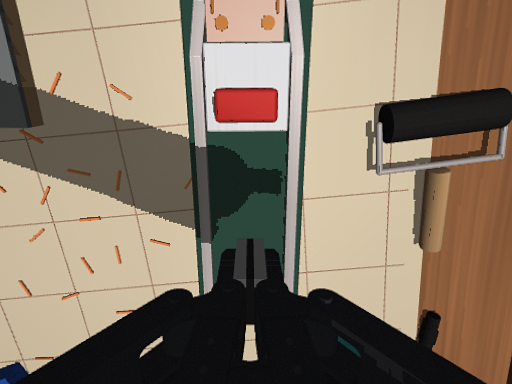

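The carriage face (row 43) is tight against the block's end (columns 206–286). The grip is at y = 106.9, where the push left it, and the tool is clear of everything. I hand in.

```bash
python3 -c "
from cell import ctrl
print(ctrl.finish_job())"
```

```text
the job is handed in; nothing more can be done
None
```

I handed the job in at about 20 s on the robot clock: the carved block is under the roller head, face up, held between carriage and buffer with an estimated 4–5 N squeeze; no verdict came back, the blank, jar and vase were never approached, and I did not re-measure them at the end.

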